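Clamp a glued wood block with the capstan clamp

TASK

Lay the glued two-piece wood block flat on the bed of the rack clamp, lengthwise between the jaw and the fence and centred across the bed. Then wind the jaw in by pushing the spokes of the capstan round, one after another, until the joint in the block is closed and the jaw presses on it with about 30 newtons; never let it press with more than 60. Leave the block clamped, and do not disturb the tub, the mug and the bowl.

Things in the scene. Friction and masses are not known exactly. Their poses are not given: they have to be found in the camera images.
- hub (a point): Fixed point on the capstan's axis at the height of its spokes, 98 mm above the table. Axes are the clamp's: z up, y along the bed from hub to jaw and fence. The hub is a dark steel disc 48 mm in diameter, its top with nut 18 mm above the spokes' axis; under it stands a grey housing, 70 x 70 mm, whose top is 23 mm below the spokes' axis.
- clamp: The rack clamp, screwed to the table. Origin on the table under the capstan's axis; y runs along the bed to the jaw and fence. Its wooden base, whose upper face is the bed, is 100 mm wide (x), 20 mm thick, from y -60 to +350 mm.
- capstan (a joint): Turn of the capstan, rad, 0 to 4.5; grows clockwise seen from above, which drives the jaw along +y towards the fence, 18 mm per rad (rack and pinion). It turns with an even drag of 0.95 N m and stays where left; this drag holds up to about 52 N of clamping force. Each newton of clamping force adds 0.018 N m to the torque needed to turn it further.
- spoke (a point): Point on the axis of one of the capstan's five spokes, 100 mm from the capstan's axis; it turns with the capstan. The spokes are straight, level steel bars 14 mm thick, 72 degrees apart, each ending in a black 24 mm ball centred 125 mm from the axis.
- jaw: The moving jaw, a grey block 76 mm wide, 22 mm thick along the bed, its top 51 mm above the bed. Origin at the middle of its pressing face, at bed level, 20 mm above the table; y is the direction in which it presses. With the capstan at 0 the face lies 160 mm from the hub's axis, and 18 mm farther per rad.
- bed (a point): Fixed point on the bed's upper face, 20 mm above the table, on its centre line, 225 mm along y from the hub; axes as the hub's. The block is to lie about here. Beyond it stands the fence, an aluminium plate 84 mm wide, its top 51 mm above the bed; its face is 50 to 62 mm from this point along +y (it is set anew each time; not measured). It is sprung: under load it gives up to 11 mm along +y.
- block_mid (a point): Centre of the long piece of the pale wood block, half-way up; this piece is 50 mm long (x), 40 wide (y), 45 high (z). A second piece of the same section, 22 mm long, sits on two dowels at its +x end. The glue joint between them gapes by 1 to 9 mm (not measured), so the whole is 73 to 81 mm long. Closing it takes about 6 N. About 110 g. Either end may face the jaw.
- block: The same block: origin under the middle of its long piece, at its underside; same axes.
- tub: Bystander: white lidded plastic tub, 96 mm in diameter, 125 mm high; origin under its centre.
- mug: Bystander: dark stoneware mug, 80 mm in diameter, 90 mm high; origin under its centre, handle along its y.
- bowl: Bystander: dark wooden bowl, 110 mm in diameter, 45 mm high; origin under its centre.
Not all that is in view belongs to the job. What is meant by the block is not pink or purple, and is the larger of those in its own colour.

How it is judged:
By the outcome, as a careful person would: the job done as asked, in the order asked, and still so for the second after the job is handed in, with the robot touching nothing.
It also fails if it takes over 72 s, if anything falls off the work surface, if the arm or the gripper's body presses on something with over 40 N, if the wrist force passes 120 N, or if a joint passes its speed limit or range.

ROBOT

A 6-joint arm with a two-finger parallel gripper is mounted at the origin on the work surface. World frame = base frame: x ahead of the robot, y to its left, z up, the work surface at z = 0. Lengths are in m, angles in rad, forces in N, time in s.
With the tool pointing down it reaches from about 0.375 to 0.9 m from the base axis. Payload 3.1 kg.
Tool frame: the origin (TCP) lies between the finger pads; the fingertips stand 8 mm ahead of it and the grasp point (between the pads) lies 11 mm behind it; z points along the fingers, y is the line along which they close (so a half turn about z gives the same grasp; the last joint's range is limited). The gripper opens to 85 mm and grips with 20 to 120 N. Pads are 22 mm wide; open, the fingers measure 114 mm over their backs; the gripper's body (76 mm by 85 mm) begins 54 mm behind the grasp point. The pads swing forward as they close: fully open they stand 13 mm farther back than shut.
Start: joints at [-1.407, 0.527, 1.433, -0, 1.181, -0.178], TCP at [0.21, -0.589, 0.239] pointing down, gripper open.
Joint ranges: [-3.08, 3.08], [-0.75, 2.2], [0.22, 2.44], [-1.43, 4.57], [0, 2.65], [-2.85, 2.85]. Speed limits (rad/s): [2.79, 2.79, 3.14, 3.14, 3.14, 3.14].

INTERFACE

Orientations are given as a unit quaternion [x, y, z, w].
In Python, from station import readout, cams, sign_off gives the robot as it stands.
- The arm moves only by the tool send_rows, never from a script. Its argument "commands" is text: rows parted by semicolons, each of 5 numbers parted by spaces: the finger opening in mm, from 0 to 85.4, then the shift along the tool's x, y, z each as a share of 0.02 m, from -1 to 1, then the turn about the tool's z as a share of 4 degrees, from -1 to 1. In form: grip dx dy dz spin; .... A call has 1 to 20 rows; each row shifts and turns the commanded pose from where the row before left it, along the tool's axes as they then stand; what a row does not reach is not made up. A row lasts 1/12 s, in which the tool goes at most 41.7 mm and 7.16 degrees, less where a joint would pass 70% of its speed; a pose out of reach is approached as far as the arm can. A call with a number of a shift or a turn outside -1 to 1 is refused whole. A call with a gripper value outside its range is refused whole. The fingers move at their own pace and stop on an object; "grip_force" is the grip in N (left out, the last holds). Time passes only in rows, so rows that do not move let the fingers close. It gives the time, the measured TCP pose, the force, the opening and the grip force at its end, in the units of the state.
- readout.sense(): the state, without advancing time (a new reading comes with each control period).
- cams.snapshot(name): name is "scene" or "top" or "wrist"; returns a dict with "pixels" (384x512x3 uint8, red, green, blue), "intrinsics" (3x3 intrinsics, pixels), "eye" and "rotation" of the camera in the world. Camera axes: x right, y down, z forward; pixel columns grow to the right and rows downward; lengths in m; the calibration is good to about 2 mm. A picture is of the moment at which its call begins. There is no depth.
- sign_off(): hands the job in; it is judged then, once.
The state is a dict: "t": time; "q": joint angles; "qd": joint speeds; "tau": joint torques, N m; "tcp_pos": TCP position; "tool_rot": TCP orientation; "force": force on the tool from outside, world axes, zero at the start; "ft_torque": the same for the moment, N m; "finger_gap": opening from 0.0 (shut) to 1.0 (fully open); "gripper_force": force on a finger pad.
Only numpy, scipy, OpenCV 4.12 (cv2) and the standard library are available. Lean on these libraries where they do the work, as an engineer would, in place of code of your own. Each camera call takes 0.05 s, during which the arm holds its last target. There are 200 camera calls.

## Working session

There is one attempt and no reset: what is moved stays moved. The work goes in short steps, Python scripts to look and compute and a tool call to move; the robot and the scene stay as the last step left them, time stands still between calls to the robot, and variables do not carry over. Pictures are saved under pics/ and viewed, at most 10 in all, crops included, and the job is handed in when it is done.

Besides the shell and the picture viewer there is one more tool, called after "Request:" by a JSON object that holds its "api" and its "payload", one argument or row to a line. send_rows: Moves the arm, as the interface text tells. Its arguments: {"type":"object","properties":{"commands":{"type":"string"},"grip_force":{"type":"number"}},"required":["commands"]}

```bash
mkdir -p pics; ls; cat > h.py <<'E'
import numpy as np, cv2
from station import readout, cams, sign_off
def snap(n,fn=None):
    s=cams.snapshot(n); 
    if fn: cv2.imwrite('pics/'+fn,cv2.cvtColor(np.asarray(s['pixels']),cv2.COLOR_RGB2BGR))
    np.savez('last_'+n,**{k:np.asarray(v) for k,v in s.items()}); return s
def load(n): return dict(np.load('last_'+n+'.npz'))
def ray(s,uv):
    d=np.linalg.inv(s['intrinsics'])@np.array([uv[0],uv[1],1.]); return np.array(s['eye']),np.array(s['rotation'])@d
def onz(s,uv,z):
    e,d=ray(s,uv); return e+d*(z-e[2])/d[2]
def proj(s,p):
    c=np.array(s['rotation']).T@(np.array(p)-s['eye']); c=np.array(s['intrinsics'])@c; return c[:2]/c[2]
E
python3 - <<'E'
from h import *
a=snap('top');b=snap('scene')
for n,s in(('top',a),('scene',b)): print(n,np.round(s['eye'],3),np.round(s['rotation'],2).tolist(),np.array(s['intrinsics'])[0,0])
im=np.vstack([a['pixels'],b['pixels']])
cv2.imwrite('pics/top.png',cv2.cvtColor(cv2.resize(np.array(a['pixels']),(800,600),interpolation=cv2.INTER_CUBIC),cv2.COLOR_RGB2BGR))
cv2.imwrite('pics/scene.png',cv2.cvtColor(cv2.resize(np.array(b['pixels']),(800,600),interpolation=cv2.INTER_CUBIC),cv2.COLOR_RGB2BGR))
print(readout.sense())
E
```

```text
pics
top [0.534 0.128 0.954] [-0.7, 0.72, -0.03, 0.02] 365.6210936315781
scene [ 0.969 -0.549  0.916] [0.9, 0.24, -0.09, -0.35] 492.3945887449701
{'t': 0.1, 'q': array([-1.40748385e+00,  5.28381236e-01,  1.43378512e+00,  1.05294546e-05,
        1.18141623e+00, -1.78520421e-01]), 'qd': array([-0.00065436,  0.00080307, -0.0030345 ,  0.00040987,  0.00191908,
        0.00028626]), 'tau': array([-5.65175142e-04, -4.43305278e+01, -1.78586537e+01, -1.61517310e-04,
        3.83830353e-03,  1.24045908e-05]), 'tcp_pos': array([ 0.20942217, -0.58819294,  0.23842305]), 'tool_rot': array([ 9.85429159e-01,  1.70083458e-01,  1.24341160e-05, -9.94899358e-04]), 'force': array([-0.06788418,  0.60094201, -0.17663888]), 'ft_torque': array([ 0.00806395, -0.06440566,  0.02865208]), 'gripper_force': 0.0, 'finger_gap': 0.9956280415084807}
```

View pics/top.png

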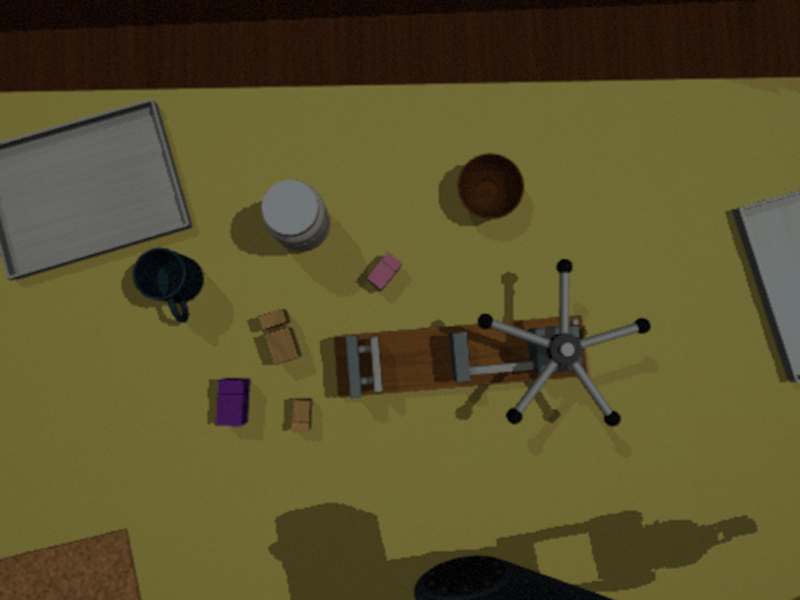

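View pics/scene.png

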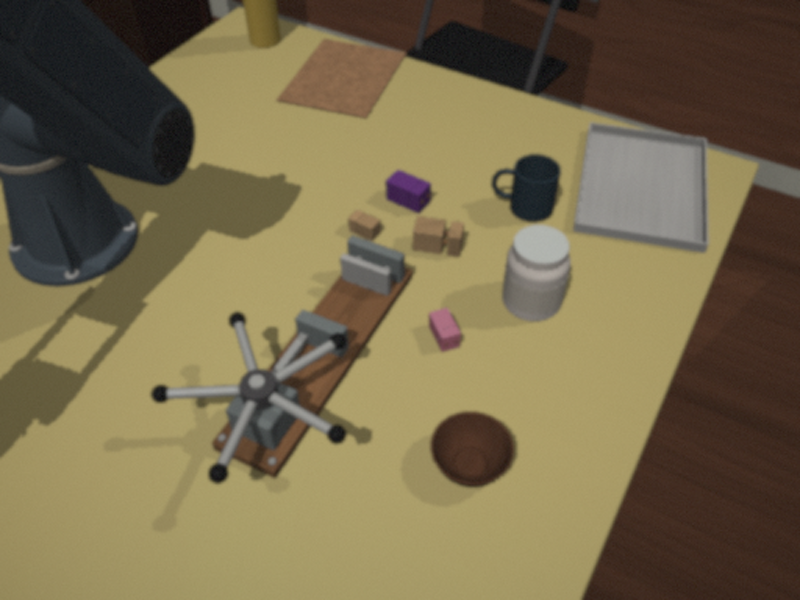

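The pale wood candidates in the top view are the two-piece block at (278,338) and the small block at (301,414). The block fits because it is the larger pale one, while the purple (232,402) and pink (384,271) ones are excluded by colour. The clamp's hub is at (566,350), the jaw at (460,357) and the fence at (362,365). I'll confirm the block in a crop and measure.

```bash
python3 - <<'E'
from h import *
a=load('top');b=load('scene')
ia=cv2.cvtColor(a['pixels'],cv2.COLOR_RGB2BGR);ib=cv2.cvtColor(b['pixels'],cv2.COLOR_RGB2BGR)
c1=cv2.resize(ia[190:285,130:225],(400,400),interpolation=cv2.INTER_CUBIC)
c2=cv2.resize(ib[125:175,215:310],(400,210),interpolation=cv2.INTER_CUBIC)
c3=cv2.resize(ia[205:260,205:310],(400,210),interpolation=cv2.INTER_CUBIC)
out=np.zeros((420,800,3),np.uint8);out[:400,:400]=c1;out[:210,400:]=c2;out[210:,400:]=c3
cv2.imwrite('pics/crop1.png',cv2.convertScaleAbs(out,alpha=1.5))
# balls
hsv=cv2.cvtColor(ia,cv2.COLOR_BGR2HSV)
g=ia.max(2); m=(g<38).astype(np.uint8)
n,l,st,ce=cv2.connectedComponentsWithStats(m[150:290,290:430])
pts=[]
for i in range(1,n):
    if 20<st[i,4]<120:
        uv=ce[i]+[290,150]; pts.append(onz(a,uv,.098)); print(uv.round(1),st[i],pts[-1].round(4))
for p in [(278,338),(301,414),(362,332),(430,380),(200,500)]: print(p,hsv[int(p[1]/1.5625),int(p[0]/1.5625)])
E
```

```text
Traceback (most recent call last):
  File "h.py", line 11, in onz
    e,d=ray(s,uv); return e+d*(z-e[2])/d[2]
        ~~~^^^^^^
  File "h.py", line 9, in ray
    d=np.linalg.inv(s['intrinsics'])@np.array([uv[0],uv[1],1.]); return np.array(s['eye']),np.array(s['rotation'])@d
                                                                                           ~~~~~~~~~~~~~~~~~~~~~~~^~
ValueError: matmul: Input operand 1 has a mismatch in its core dimension 0, with gufunc signature (n?,k),(k,m?)->(n?,m?) (size 3 is different from 4)
```

View pics/crop1.png

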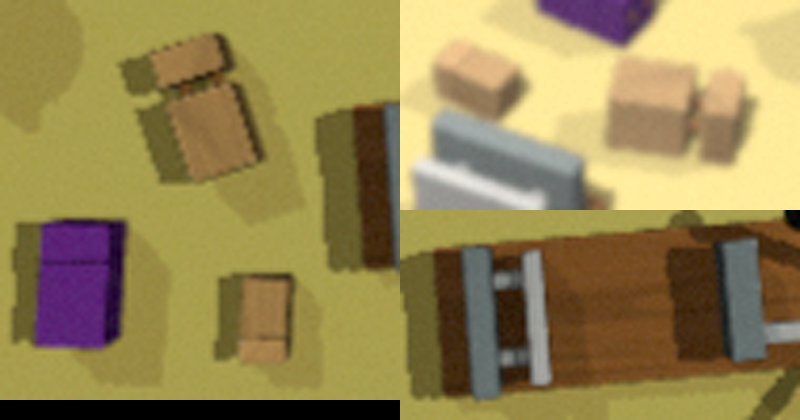

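The crop confirms it: the larger pale block has two pieces joined by dowels across a visible gap, with the short piece up and to the left. The "rotation" is a quaternion, so I'll fix the helper.

```bash
sed -i "1a from scipy.spatial.transform import Rotation as R" h.py; sed -i "s/np.array(s\['rotation'\])\.T/R.from_quat(s['rotation']).as_matrix().T/; s/np.array(s\['rotation'\])@d/R.from_quat(s['rotation']).as_matrix()@d/" h.py
python3 - <<'E'
from h import *
a=load('top');b=load('scene')
ia=cv2.cvtColor(a['pixels'],cv2.COLOR_RGB2BGR)
m=(ia.max(2)<38).astype(np.uint8)
n,l,st,ce=cv2.connectedComponentsWithStats(m[150:290,290:430])
pts=[]
for i in range(1,n):
    if 20<st[i,4]<120:
        uv=ce[i]+[290,150]; pts.append(onz(a,uv,.098)); print(uv.round(1),st[i],pts[-1].round(4))
hsv=cv2.cvtColor(ia,cv2.COLOR_BGR2HSV)
for p in [(281,345),(273,320),(301,414),(362,332),(430,380),(200,500),(375,362),(354,365),(460,357)]: print(p,hsv[int(p[1]/1.5625),int(p[0]/1.5625)])
# hand estimates from crop: block corners (crop px/400*95+130,190)
c=lambda x,y:np.array([x*95/400+130-.4,y*95/400+190-.4])
for nm,q in {'long':[(168,112),(238,82),(262,160),(192,182)],'short':[(150,58),(218,34),(230,64),(160,90)]}.items():
    P=np.array([onz(a,c(*x),.045) for x in q]); print(nm,P[:,:2].round(4).tolist(),P.mean(0).round(4), np.linalg.norm(np.diff(P,axis=0),axis=1).round(4))
d=lambda x,y:np.array([(x-400)*105/400+205-.4,(y-210)*55/210+205-.4])
for nm,q in {'fenceplateface':[(541,252),(549,384)],'jawface':[(721,240),(731,359)],'jawback':[(754,240),(766,355)]}.items():
    print(nm,[onz(a,d(*x),.071).round(4).tolist() for x in q])
E
```

```text
[360.9 169.9] [67 16  9  9 65] [ 0.6371 -0.1504  0.098 ]
[310.  205.1] [16 51  9  9 68] [ 0.5571 -0.0259  0.098 ]
[411.1 207.8] [116  54  10   9  62] [ 0.5439 -0.2653  0.098 ]
[323.5 225.1] [29 72 12  7 41] [ 0.5091 -0.0558  0.098 ]
[290.3 236.1] [ 0 77  2 17 22] [0.4859 0.0233 0.098 ]
[359.2 234.4] [67 81  7  7 30] [ 0.4851 -0.1389  0.098 ]
[319.2 241. ] [25 89  9  5 29] [ 0.4726 -0.044   0.098 ]
[328.5 265.9] [ 34 111  10  10  69] [ 0.4146 -0.0634  0.098 ]
[391.6 267.6] [ 97 113  10   9  64] [ 0.4058 -0.211   0.098 ]
(281, 345) [ 18 143  96]
(273, 320) [ 18 136 107]
(301, 414) [ 17 144 101]
(362, 332) [ 26 136 107]
(430, 380) [ 15 184  79]
(200, 500) [ 27 139 110]
(375, 362) [ 53  10 104]
(354, 365) [81 24 74]
(460, 357) [77 25 72]
long [[0.5409, 0.3139], [0.5573, 0.2727], [0.5113, 0.2594], [0.4997, 0.3004]] [0.5273 0.2866 0.045 ] [0.0443 0.0479 0.0426]
short [[0.5729, 0.324], [0.5859, 0.284], [0.568, 0.2772], [0.5539, 0.3184]] [0.5702 0.3009 0.045 ] [0.0421 0.0191 0.0435]
fenceplateface [[0.5371, 0.1357, 0.071], [0.4544, 0.1329, 0.071]]
jawface [[0.5414, 0.0213, 0.071], [0.4665, 0.0177, 0.071]]
jawback [[0.5408, 0.0003, 0.071], [0.4683, -0.0045, 0.071]]
```

```bash
python3 - <<'E'
from h import *
a=load('top')
ia=cv2.cvtColor(a['pixels'],cv2.COLOR_RGB2BGR);hsv=cv2.cvtColor(ia,cv2.COLOR_BGR2HSV).astype(int)
H,S,V=hsv[...,0],hsv[...,1],hsv[...,2]
m=((H<22)&(H>10)&(V>80)&(S>100)).astype(np.uint8)
n,l,st,ce=cv2.connectedComponentsWithStats(m[190:285,155:200],connectivity=4)
for i in range(1,n):
    if st[i,4]>60:
        yx=np.argwhere(l==i)[:,::-1]+[155,190]
        P=np.array([onz(a,u,.045)[:2] for u in yx]).astype(np.float32)*1000
        print('block',st[i].tolist(),P.mean(0).round(1),cv2.minAreaRect(P))
# bed: brown
m=((H<22)&(S>165)&(V>25)).astype(np.uint8)
m[:,:215]=0; m[:190]=0; m[280:]=0; m[:,380:]=0
up,lo=[],[]
for c in range(240,330,2):
    r=np.flatnonzero(m[:,c]); 
    if len(r)>8: up.append(onz(a,(c,r[0]-.5),.02)[:2]); lo.append(onz(a,(c,r[-1]+.5),.02)[:2])
for nm,Q in(('up',up),('lo',lo)):
    vx,vy,x0,y0=cv2.fitLine(np.array(Q,np.float32),cv2.DIST_HUBER,0,.01,.01).ravel(); print(nm,np.degrees(np.arctan2(vy,vx)),x0,y0)
B=np.array([(.6371,-.1504),(.5571,-.0259),(.5439,-.2653),(.4146,-.0634),(.4058,-.211)])
print(B.mean(0))
for nm,s in(('scene',load('scene')),):
    for p in [(*B.mean(0),.116),(.5273,.2866,.045),(.4958,.1343,.071)]: print(p,proj(s,p)*1.5625)
E
```

```text
block [10, 8, 18, 13, 136] [571.1 303.1] ((571.1526489257812, 302.91650390625), (21.21445655822754, 39.60177230834961), 17.5494327545166)
block [15, 19, 21, 24, 322] [528.3 289. ] ((528.755615234375, 289.5713806152344), (50.184478759765625, 39.47488784790039), 17.401025772094727)
block [31, 66, 12, 20, 209] [417.9 260.7] ((418.8933410644531, 261.5434875488281), (26.923259735107422, 45.99648666381836), 88.1354751586914)
up -87.55113 0.55024266 0.03539646
lo -86.951164 0.45213258 0.046441004
[ 0.5117 -0.1432]
(np.float64(0.5117), np.float64(-0.1432), 0.116) [254.94068325 380.23707466]
(0.5273, 0.2866, 0.045) [426.51073207 225.29036358]
(0.4958, 0.1343, 0.071) [361.29358137 264.74700487]
```

Request:
{"api": "send_rows", "payload": {
  "commands": "85 1 -1 0 0;85 1 -1 0 0;85 1 -1 0 0;85 1 -1 0 0;85 1 -1 0 0;85 1 -1 0 0;85 1 -1 0 0;85 1 -1 0 0;85 1 -1 0 0;85 1 -1 0 0;85 1 -1 0 0;85 1 -1 0 0;85 1 -1 0 0;85 1 -1 0 0;85 1 -1 0 0;85 1 -1 0 0;85 1 -1 0 0;85 1 -1 0 0;85 1 -1 0 0;85 1 -1 0 0"
}}

```text
t: 1.77
tcp_pos: [0.4524, -0.0764, 0.2391]
tool_rot: [0.985, 0.17, -0.0, -0.0]
force: [0.4, 0.3, -0.3]
finger_gap: 0.996
gripper_force: 0.0
```

Request:
{"api": "send_rows", "payload": {
  "commands": "85 0.6075 -0.9975 0 0;85 0.6075 -0.9975 0 0;85 0.6075 -0.9975 0 0;85 0.6075 -0.9975 0 0;85 0.6075 -0.9975 0 0;85 0.6075 -0.9975 0 0;85 0.6075 -0.9975 0 0;85 0.6075 -0.9975 0 0;85 0.6075 -0.9975 0 0;85 0.6075 -0.9975 0 0;85 0.6075 -0.9975 0 0;85 0.6075 -0.9975 0 0;85 0.6075 -0.9975 0 0;85 0.6075 -0.9975 0 0;85 0.6075 -0.9975 0 0;85 0.6075 -0.9975 0 0;85 0 0 0.5 0.52;85 0 0 1 0;85 0 0 1 0;85 0 0 1 0"
}}

```text
t: 3.43
tcp_pos: [0.5282, 0.2883, 0.1683]
tool_rot: [0.988, 0.152, -0.0, 0.0]
force: [-0.9, -0.1, 0.3]
finger_gap: 0.996
gripper_force: 0.0
```

```bash
python3 - <<'E'
from h import *
s=snap('wrist'); t=readout.sense(); print(t['tcp_pos'])
im=cv2.cvtColor(s['pixels'],cv2.COLOR_RGB2BGR)
for p in [(.5285,.2895,.045),(.571,.303,.045)]: print(proj(s,p))
cv2.imwrite('pics/wrist.png',cv2.convertScaleAbs(im,alpha=1.5))
E
```

```text
[0.52551074 0.28715813 0.16406409]
[246.89440456 188.2405313 ]
[246.6949001  135.94758187]
```

View pics/wrist.png

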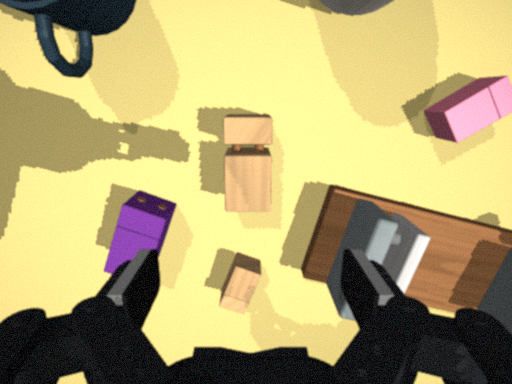

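The wrist view shows the block centred between the fingers at (248,180), with its joint at (248,148). The purple block, tray and mug are clear of the fingers. I'll descend and grip.

Request:
{"api": "send_rows", "payload": {
  "commands": "85 0.18 -0.06 1 0;85 0 0 1 0;85 0 0 1 0;85 0 0 1 0;85 0 0 1 0;85 0 0 1 0;85 0 0 0.9 0;85 0 0 0.5 0;85 0 0 0 0;30 0 0 0 0;30 0 0 0 0;30 0 0 0 0;30 0 0 0 0;30 0 0 0 0;30 0 0 0 0;30 0 0 0 0",
  "grip_force": 35
}}

```text
t: 4.82
tcp_pos: [0.5325, 0.2906, 0.0227]
tool_rot: [0.988, 0.152, 0.001, -0.0]
force: [-0.4, 0.8, 5.9]
finger_gap: 0.463
gripper_force: 37.1
```

Request:
{"api": "send_rows", "payload": {
  "commands": "30 0 0 0 0;30 0 0 -0.25 0;30 0 0 -0.25 0;30 0 0 -0.5 0;30 0 0 -1 0;30 0 0 -1 0;30 0 0 -1 0;30 0 0 -1 0;30 0 0 -1 0;30 0 0 0 0;30 0 0 0 0"
}}

```text
t: 5.73
tcp_pos: [0.5321, 0.2905, 0.1428]
tool_rot: [0.988, 0.152, 0.001, -0.0]
force: [-0.3, 0.5, -2.4]
finger_gap: 0.458
gripper_force: 36.4
```

```bash
python3 - <<'E'
from h import *
s=snap('wrist','wrist2.png'); t=readout.sense(); print(t['t'],t['tcp_pos'],t['force'],t['finger_gap'],t['gripper_force'],t['tool_rot'])
E
```

```text
5.7833 [0.53114589 0.29008931 0.1414077 ] [ 0.25284491  0.04183866 -1.4927183 ] 0.46517632470307385 36.41164183616638 [ 9.88362452e-01  1.52117255e-01 -6.10316396e-05  1.14932806e-06]
```

View pics/wrist2.png

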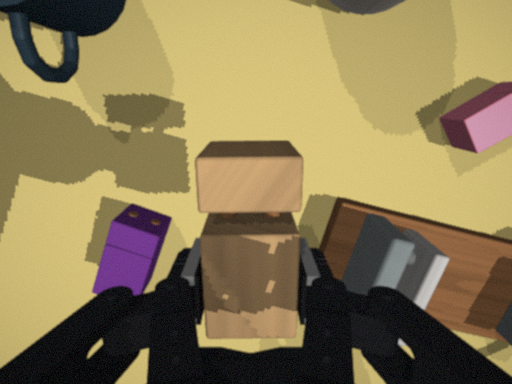

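The block is held square: long piece at (250,275), short piece at (250,180) in front. Next I carry it over the bed and turn it.

Request:
{"api": "send_rows", "payload": {
  "commands": "30 -0.479 1 0 0;30 -0.479 1 0 0;30 -0.479 1 0 0;30 -0.479 1 0 0;30 -0.479 1 0 0;30 -0.479 1 0 0;30 -0.479 1 0 0;30 -0.479 1 0 0;30 -0.479 1 0 0;30 -0.479 1 0 0;30 0 0 0 -1;30 0 0 0 -1;30 0 0 0 -1;30 0 0 0 -1;30 0 0 0 -1;30 0 0 0 -1;30 0 0 0 -1;30 0 0 0 -1;30 0 0 0 -1"
}}

```text
t: 7.37
tcp_pos: [0.499, 0.0707, 0.1398]
tool_rot: [0.892, 0.452, -0.002, -0.001]
force: [-0.8, 0.8, -1.7]
finger_gap: 0.46
gripper_force: 36.2
```

Request:
{"api": "send_rows", "payload": {
  "commands": "30 0 0 0 -1;30 0 0 0 -1;30 0 0 0 -1;30 0 0 0 -1;30 0 0 0 -1;30 0 0 0 -1;30 0 0 0 -1;30 0 0 0 -1;30 0 0 0 -1;30 0 0 0 -0.85;30 0 0 0 0;30 0 0 0 0;30 0 0 0 0"
}}

```text
t: 8.45
tcp_pos: [0.4997, 0.0707, 0.1406]
tool_rot: [0.689, 0.724, -0.001, -0.001]
force: [-0.8, -0.3, -2.1]
finger_gap: 0.464
gripper_force: 36.3
```

```bash
python3 - <<'E'
from h import *
t=readout.sense(); print(t['t'],t['tcp_pos'],t['force'],t['finger_gap'],np.degrees(2*np.arctan2(t['tool_rot'][1],t['tool_rot'][0])),t['q'])
w=snap('wrist','w3.png'); s=snap('top'); 
i=np.hstack([cv2.resize(w['pixels'],(400,300)),cv2.resize(s['pixels'][170:290,190:350],(400,300),interpolation=cv2.INTER_CUBIC)])
cv2.imwrite('pics/over.png',cv2.convertScaleAbs(i[...,::-1],alpha=1.4))
E
```

```text
8.45 [0.49972527 0.07071437 0.14055098] [-0.83355006 -0.28319617 -2.13376398] 0.46377015382159176 92.82683631971263 [-8.11658719e-02  5.20057098e-01  1.82382388e+00 -1.11592227e-05
  7.99546390e-01 -1.30495687e-01]
```

View pics/over.png

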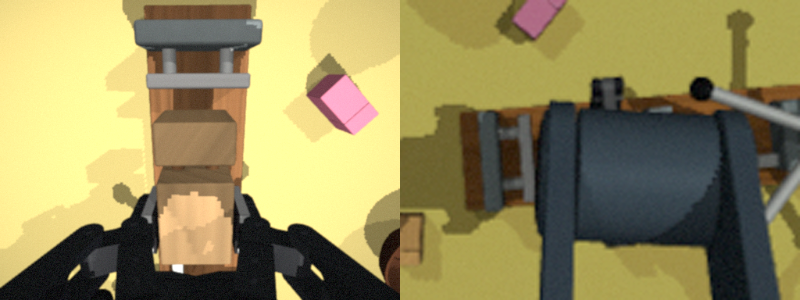

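```bash
python3 - <<'E'
from h import *
w=load('wrist');k=1.28
H=np.array([.5117,-.1432]);th=np.radians(2.9);y=np.array([-np.sin(th),np.cos(th)]);x=np.array([np.cos(th),np.sin(th)])
def loc(p): d=p[:2]-H; return (1000*np.array([d@x,d@y])).round(1)
t=readout.sense();print('tcp',loc(t['tcp_pos']))
for nm,u,z in[('fenceL',(148,73),.071),('fenceR',(250,73),.071),('faceL',(148,87),.071),('faceR',(250,87),.071),('bedL',(149,105),.02),('bedR',(247,105),.02),('bedtopL',(145,8),.02),('bedtopR',(251,8),.02),('shortL',(152,122),.1635),('shortR',(237,122),.1635),('nearL',(153,165),.1635),('nearR',(237,165),.1635)]: print(nm,loc(onz(w,np.array(u)*k,z)))
E
```

```text
tcp [ -0.8 214.2]
fenceL [-37.3 290. ]
fenceR [ 44.1 289.9]
faceL [-37.9 279.1]
faceR [ 44.8 279.1]
bedL [-47.5 258.6]
bedR [ 53.8 258.6]
bedtopL [-46.2 347.6]
bedtopR [ 52.  347.5]
shortL [-19.6 267.9]
shortR [ 19.9 267.9]
nearL [-20.3 246.5]
nearR [ 21.  246.5]
```

Request:
{"api": "send_rows", "payload": {
  "commands": "30 0 0.08 0.7 0;30 0 0 0.8 0;30 0 0 0.8 0;30 0 0 0.8 0;30 0 0 0.7 0;30 0 0 0.45 0;30 0 0 0 0;30 0 0 0 0"
}}

```text
t: 9.22
tcp_pos: [0.5018, 0.0708, 0.0561]
tool_rot: [0.689, 0.725, -0.0, -0.0]
force: [0.5, 0.7, -1.0]
finger_gap: 0.463
gripper_force: 36.3
```

```bash
python3 - <<'E'
from h import *
s=snap('wrist','w4.png');t=readout.sense(); print(t['tcp_pos'],t['force'])
i=np.hstack([cv2.resize(s['pixels'],(512,384)),]);cv2.imwrite('pics/w4b.png',cv2.convertScaleAbs(cv2.resize(i[...,::-1],(800,600)),alpha=1.5))
E
```

```text
[0.50225883 0.07072957 0.05659915] [ 0.8799746   0.08218762 -0.98729886]
```

View pics/w4b.png

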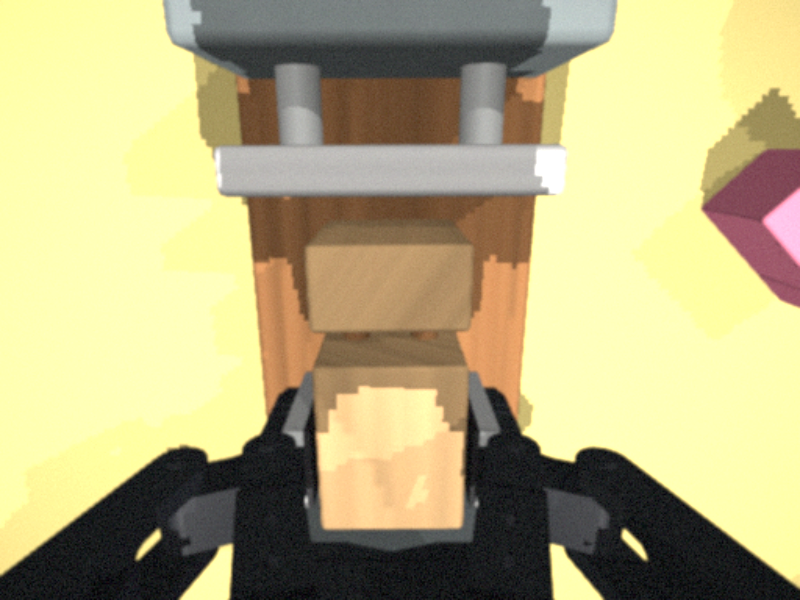

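The block's centre (column 390) matches the fence plate's (215–565, centre 390), so it is centred. Next I lower it.

Request:
{"api": "send_rows", "payload": {
  "commands": "30 0 0 0.3 0;30 0 0 0.2 0;30 0 0 0.1 0;30 0 0 0.05 0;30 0 0 0 0;30 0 0 0 0"
}}

```text
t: 9.77
tcp_pos: [0.502, 0.0708, 0.0434]
tool_rot: [0.689, 0.725, 0.0, 0.0]
force: [-0.4, -0.1, -2.0]
finger_gap: 0.463
gripper_force: 36.3
```

Request:
{"api": "send_rows", "payload": {
  "commands": "30 0 0 0.05 0;30 0 0 0.05 0;30 0 0 0 0"
}}

```text
t: 10.02
tcp_pos: [0.5021, 0.0707, 0.0427]
tool_rot: [0.689, 0.725, 0.0, 0.0]
force: [-1.0, -0.3, 9.7]
finger_gap: 0.463
gripper_force: 37.7
```

Request:
{"api": "send_rows", "payload": {
  "commands": "30 0 0 0.05 0;30 0 0 0.05 0;30 0 0 0 0"
}}

```text
t: 10.27
tcp_pos: [0.5021, 0.0707, 0.0427]
tool_rot: [0.689, 0.725, 0.001, 0.001]
force: [-4.6, -0.5, 27.1]
finger_gap: 0.465
gripper_force: 39.7
```

Request:
{"api": "send_rows", "payload": {
  "commands": "30 0 0 -0.15 0;30 0 0 0 0;55 0 0 0 0;65 0 0 0 0;65 0 0 0 0;65 0 0 0 0;65 0 0 -0.3 0;65 0 0 -0.7 0;65 0 0 -1 0;65 0 0 -1 0;0 0 0 -1 0;0 0 0 -1 0;0 0 0 -1 0;0 0 0 -1 0;0 0 0 0 0"
}}

```text
t: 11.52
tcp_pos: [0.5042, 0.0707, 0.186]
tool_rot: [0.689, 0.725, 0.002, 0.003]
force: [0.4, 0.0, 0.2]
finger_gap: 0.055
gripper_force: 0.0
```

```bash
python3 - <<'E'
from h import *
t=readout.sense(); print(t['tcp_pos'],t['force'],t['finger_gap'])
s=snap('wrist');b=snap('scene')
i=np.hstack([cv2.resize(s['pixels'],(400,300)),cv2.resize(b['pixels'][130:310,90:330],(400,300),interpolation=cv2.INTER_CUBIC)])
cv2.imwrite('pics/placed.png',cv2.convertScaleAbs(i[...,::-1],alpha=1.4))
E
```

```text
[0.50420881 0.07071931 0.18603874] [0.380359   0.00938893 0.21269813] 0.055362873057606996
```

View pics/placed.png

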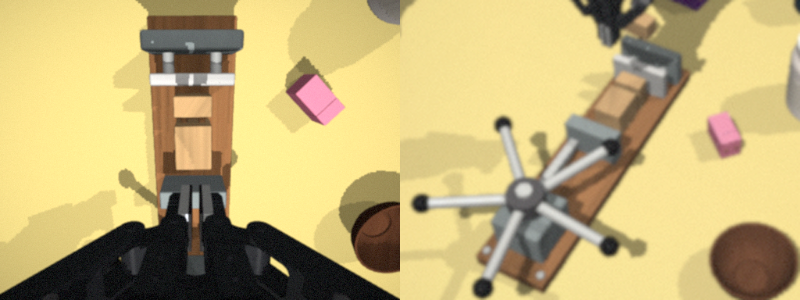

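The block lies flat and centred on the bed, with its short piece (192,106 in the left panel) near the fence and the gap still open. The scene crop shows the capstan is undisturbed. I'll bring the closed fingers behind the spoke that points at the jaw.

Request:
{"api": "send_rows", "payload": {
  "commands": "0 -0.959 0.069 0 0;0 -0.959 0.069 0 0;0 -0.959 0.069 0 0;0 -0.959 0.069 0 0;0 -0.959 0.069 0 0;0 -0.959 0.069 0 0;0 0 0 0 -1;0 0 0 0 -1;0 0 0 0 -1;0 0 0 0 -1;0 0 0 0 -1;0 0 0 0 -1;0 0 0 0 -1;0 0 0 0 -1;0 0 0 0 -1;0 0 0 0 -1;0 0 0 0 -1;0 0 0 0 -1;0 0 0 0 -1;0 0 0 0 -1"
}}

```text
t: 13.28
tcp_pos: [0.5149, -0.0434, 0.1807]
tool_rot: [0.266, 0.964, 0.0, -0.002]
force: [-0.6, 0.5, -0.8]
finger_gap: 0.002
gripper_force: 0.0
```

Request:
{"api": "send_rows", "payload": {
  "commands": "0 0 0 0 -1;0 0 0 0 -1;0 0 0 0 -0.45;0 0 0 0 0;0 0 0 0 0"
}}

```text
t: 13.7
tcp_pos: [0.5152, -0.0435, 0.1811]
tool_rot: [0.185, 0.983, 0.0, -0.001]
force: [-0.4, -0.7, -0.3]
finger_gap: 0.002
gripper_force: 0.0
```

```bash
cat >> h.py <<'E'
HUB=np.array([.5117,-.1432])
def pose(r=95.,o=30.,phi=None):
    t=readout.sense(); q=t['tool_rot']; yaw=np.degrees(2*np.arctan2(q[1],q[0])); p=t['tcp_pos']; d=p[:2]-HUB
    ya=np.radians(yaw); xt=np.array([np.cos(ya),np.sin(ya)]); yt=np.array([np.sin(ya),-np.cos(ya)])
    F=t['force']; tz=d[0]*F[1]-d[1]*F[0]
    print('t',round(t['t'],2),'yaw',round(yaw,1),'z',round(p[2],4),'in tool axes from hub mm: x %.1f y %.1f'%(1000*d@xt,1000*d@yt),'F',F.round(1),'Ftool',(F[:2]@xt).round(1),(F[:2]@yt).round(1),'torque',round(tz,3),'M',t['ft_torque'].round(2),'q6',round(t['q'][5],2),'gap',round(t['finger_gap'],3))
E
python3 -c "
from h import *
pose()"
```

```text
t 13.7 yaw 158.6 z 0.1811 in tool axes from hub mm: x 33.1 y 94.1 F [-0.4 -0.7 -0.3] Ftool 0.1 -0.8 torque 0.04 M [0.02 0.01 0.02] q6 -1.5 gap 0.002
```

Request:
{"api": "send_rows", "payload": {
  "commands": "0 0 0 0.8 0;0 0 0 0.9 0;0 0 0 0.9 0;0 0 0 0.9 0;0 0 0 0.7 0;0 0 0 0.35 0;0 0 0 0 0;0 -0.3 0 0 0;0 -0.25 0 0 0;0 -0.2 0 0 0"
}}

```text
t: 14.53
tcp_pos: [0.5303, -0.0492, 0.0921]
tool_rot: [0.185, 0.983, 0.0, -0.0]
force: [-5.9, 3.6, 4.4]
finger_gap: -0.003
gripper_force: 3.3
```

```bash
python3 -c "
from h import *
pose()"
```

```text
t 14.53 yaw 158.7 z 0.0921 in tool axes from hub mm: x 16.8 y 94.3 F [-5.9  3.6  4.4] Ftool 6.8 1.2 torque 0.623 M [ 0.45  0.91 -0.  ] q6 -1.5 gap -0.003
```

Request:
{"api": "send_rows", "payload": {
  "commands": "0 -0.334 0.051 0 1;0 -0.334 0.051 0 1;0 -0.334 0.051 0 1;0 -0.334 0.051 0 1;0 -0.334 0.051 0 1;0 -0.334 0.051 0 1"
}}

```text
t: 15.03
tcp_pos: [0.5631, -0.0613, 0.0916]
tool_rot: [0.387, 0.922, 0.001, -0.006]
force: [-6.2, 9.5, 4.6]
finger_gap: 0.001
gripper_force: 5.2
```

```bash
python3 -c "
from h import *
pose()"
```

```text
t 15.03 yaw 134.5 z 0.0916 in tool axes from hub mm: x 22.4 y 94.1 F [-6.2  9.5  4.6] Ftool 11.1 2.3 torque 0.996 M [1.31 0.95 0.09] q6 -1.09 gap 0.001
```

Request:
{"api": "send_rows", "payload": {
  "commands": "0 -0.334 0.051 0 1;0 -0.334 0.051 0 1;0 -0.334 0.051 0 1;0 -0.334 0.051 0 1;0 -0.334 0.051 0 1;0 -0.334 0.051 0 1;0 -0.334 0.051 0 1;0 -0.334 0.051 0 1;0 -0.334 0.051 0 1;0 -0.334 0.051 0 1;0 -0.334 0.051 0 1;0 -0.334 0.051 0 1;0 0 0 0 0"
}}

```text
t: 16.12
tcp_pos: [0.6066, -0.1294, 0.0916]
tool_rot: [0.729, 0.685, 0.0, -0.003]
force: [-2.3, 6.1, 0.9]
finger_gap: 0.001
gripper_force: 3.1
```

```bash
python3 -c "
from h import *
pose()"
```

```text
t 16.12 yaw 86.5 z 0.0916 in tool axes from hub mm: x 19.6 y 93.9 F [-2.3  6.1  0.9] Ftool 6.0 -2.7 torque 0.614 M [ 1.    0.42 -0.06] q6 -0.33 gap 0.001
```

Request:
{"api": "send_rows", "payload": {
  "commands": "0 0.55 0 0 0;0 0 0 -1 0;0 0 0 -1 0;0 0 0 -0.5 0;0 0.3245 -0.116 0 -1;0 0.3245 -0.116 0 -1;0 0.3245 -0.116 0 -1;0 0.3245 -0.116 0 -1;0 0.3245 -0.116 0 -1;0 0.3245 -0.116 0 -1;0 0.3245 -0.116 0 -1;0 0.3245 -0.116 0 -1;0 0.3245 -0.116 0 -1;0 0.3245 -0.116 0 -1;0 0.3245 -0.116 0 -1;0 0.3245 -0.116 0 -1;0 0.3245 -0.116 0 -1;0 0.3245 -0.116 0 -1;0 0.3245 -0.116 0 -1;0 0.3245 -0.116 0 -1"
}}

```text
t: 17.78
tcp_pos: [0.5336, -0.0486, 0.1419]
tool_rot: [0.251, 0.968, -0.0, 0.001]
force: [-0.4, -0.5, -0.7]
finger_gap: -0.003
gripper_force: 0.0
```

Request:
{"api": "send_rows", "payload": {
  "commands": "0 0.3245 -0.116 0 -1;0 0.3245 -0.116 0 -1;0 0 0 0 0;0 0 0 0 0"
}}

```text
t: 18.12
tcp_pos: [0.52, -0.0469, 0.1418]
tool_rot: [0.186, 0.983, -0.0, 0.001]
force: [-0.6, -0.2, 0.1]
finger_gap: 0.001
gripper_force: 0.0
```

```bash
python3 - <<'E'
from h import *
pose()
for n in('top','scene'):
    a=snap(n)
a=load('top');m=(cv2.cvtColor(a['pixels'],cv2.COLOR_RGB2BGR).max(2)<38).astype(np.uint8)
n,l,st,ce=cv2.connectedComponentsWithStats(m[150:290,290:430])
for i in range(1,n):
    if 40<st[i,4]<120:
        p=onz(a,ce[i]+[290,150],.098)[:2]-HUB; print('ball',np.linalg.norm(p).round(4),np.degrees(np.arctan2(p[1],p[0])).round(1))
s=load('scene')
cv2.imwrite('pics/mid.png',cv2.convertScaleAbs(cv2.resize(s['pixels'][130:310,90:330],(800,600),interpolation=cv2.INTER_CUBIC)[...,::-1],alpha=1.3))
E
```

```text
t 18.12 yaw 158.6 z 0.1418 in tool axes from hub mm: x 27.4 y 92.6 F [-0.6 -0.2  0.1] Ftool 0.5 -0.4 torque 0.059 M [-0.   -0.04  0.02] q6 -1.5 gap 0.001
ball 0.1256 -3.5
```

View pics/mid.png

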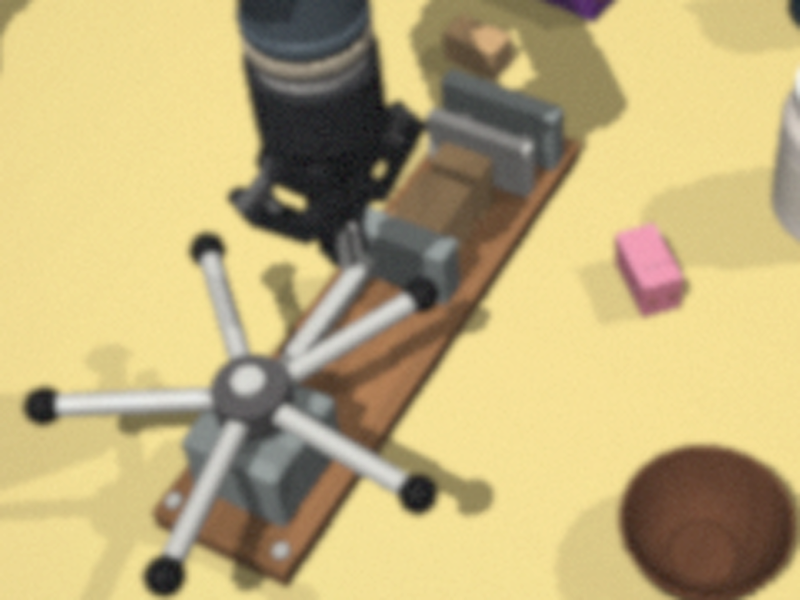

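The jaw (415,250) has advanced close to the block, and the next spoke points at the jaw (420,295). Next I push this second spoke.

Request:
{"api": "send_rows", "payload": {
  "commands": "0 0.1 0.05 0.8 0;0 0 0 0.9 0;0 0 0 0.6 0;0 0 0 0.2 0;0 -0.35 0 0 0;0 -0.25 0 0 0;0 -0.334 0.051 0 1;0 -0.334 0.051 0 1;0 -0.334 0.051 0 1;0 -0.334 0.051 0 1;0 -0.334 0.051 0 1;0 -0.334 0.051 0 1;0 -0.334 0.051 0 1;0 -0.334 0.051 0 1;0 -0.334 0.051 0 1"
}}

```text
t: 19.47
tcp_pos: [0.5787, -0.0747, 0.0915]
tool_rot: [0.481, 0.877, 0.001, -0.005]
force: [-4.2, 9.3, 2.8]
finger_gap: 0.0
gripper_force: 5.3
```

```bash
python3 -c "
from h import *
pose()"
```

```text
t 19.47 yaw 122.4 z 0.0915 in tool axes from hub mm: x 21.9 y 93.3 F [-4.2  9.3  2.8] Ftool 10.1 1.4 torque 0.909 M [ 1.52  0.8  -0.  ] q6 -0.89 gap 0.0
```

Request:
{"api": "send_rows", "payload": {
  "commands": "0 -0.167 0.026 0 0.5;0 -0.167 0.026 0 0.5;0 -0.167 0.026 0 0.5;0 -0.167 0.026 0 0.5;0 -0.167 0.026 0 0.5;0 -0.167 0.026 0 0.5;0 -0.167 0.026 0 0.5;0 -0.167 0.026 0 0.5"
}}

```text
t: 20.13
tcp_pos: [0.5949, -0.0961, 0.0916]
tool_rot: [0.598, 0.801, 0.001, -0.004]
force: [-2.7, 11.3, 1.0]
finger_gap: -0.0
gripper_force: 5.9
```

```bash
python3 -c "
from h import *
pose()"
```

```text
t 20.13 yaw 106.5 z 0.0916 in tool axes from hub mm: x 21.5 y 93.2 F [-2.7 11.3  1. ] Ftool 11.6 0.7 torque 1.066 M [1.79 0.41 0.02] q6 -0.64 gap -0.0
```

Request:
{"api": "send_rows", "payload": {
  "commands": "0 -0.167 0.026 0 0.5;0 -0.167 0.026 0 0.5;0 -0.167 0.026 0 0.5;0 -0.167 0.026 0 0.5;0 -0.167 0.026 0 0.5;0 -0.167 0.026 0 0.5;0 -0.167 0.026 0 0.5;0 -0.167 0.026 0 0.5"
}}

```text
t: 20.8
tcp_pos: [0.6044, -0.1216, 0.0916]
tool_rot: [0.704, 0.71, 0.001, -0.004]
force: [-0.4, 12.1, 0.5]
finger_gap: -0.0
gripper_force: 5.9
```

```bash
python3 -c "
from h import *
pose()"
```

```text
t 20.8 yaw 90.5 z 0.0916 in tool axes from hub mm: x 20.8 y 92.9 F [-0.4 12.1  0.5] Ftool 12.1 -0.3 torque 1.125 M [ 1.85  0.2  -0.03] q6 -0.4 gap -0.0
```

Request:
{"api": "send_rows", "payload": {
  "commands": "0 -0.167 0.026 0 0.5;0 -0.167 0.026 0 0.5;0 -0.167 0.026 0 0.5"
}}

```text
t: 21.05
tcp_pos: [0.606, -0.1313, 0.0916]
tool_rot: [0.74, 0.672, 0.002, -0.004]
force: [-0.6, 12.9, 0.5]
finger_gap: -0.001
gripper_force: 6.7
```

```bash
python3 -c "
from h import *
pose()"
```

```text
t 21.05 yaw 84.5 z 0.0916 in tool axes from hub mm: x 20.9 y 92.7 F [-0.6 12.9  0.5] Ftool 12.8 -1.9 torque 1.222 M [2.12 0.03 0.05] q6 -0.31 gap -0.001
```

Request:
{"api": "send_rows", "payload": {
  "commands": "0 -0.085 0.014 0 0.25;0 -0.085 0.014 0 0.25;0 -0.085 0.014 0 0.25;0 -0.085 0.014 0 0.25"
}}

```text
t: 21.38
tcp_pos: [0.6065, -0.1374, 0.0916]
tool_rot: [0.763, 0.646, 0.002, -0.004]
force: [0.3, 14.2, 0.4]
finger_gap: 0.001
gripper_force: 7.4
```

```bash
python3 -c "
from h import *
pose()"
```

```text
t 21.38 yaw 80.5 z 0.0916 in tool axes from hub mm: x 21.3 y 92.6 F [ 0.3 14.2  0.4] Ftool 14.1 -2.0 torque 1.345 M [ 2.33 -0.09 -0.02] q6 -0.25 gap 0.001
```

Request:
{"api": "send_rows", "payload": {
  "commands": "0 -0.085 0.014 0 0.25;0 -0.085 0.014 0 0.25;0 -0.085 0.014 0 0.25;0 -0.085 0.014 0 0.25"
}}

```text
t: 21.72
tcp_pos: [0.6066, -0.1437, 0.0916]
tool_rot: [0.785, 0.619, 0.002, -0.005]
force: [1.2, 16.0, 0.5]
finger_gap: -0.0
gripper_force: 8.1
```

```bash
python3 -c "
from h import *
pose()"
```

```text
t 21.72 yaw 76.5 z 0.0916 in tool axes from hub mm: x 21.6 y 92.4 F [ 1.2 16.   0.5] Ftool 15.9 -2.5 torque 1.523 M [ 2.57 -0.24 -0.  ] q6 -0.19 gap -0.0
```

Torque at the hub is 1.52 N m. Subtracting the 0.95 N m drag, which matched the free-running readings of 0.91–1.00, leaves about 32 N on the jaw. I'll back off and check.

Request:
{"api": "send_rows", "payload": {
  "commands": "0 0.3 0 0 0;0 0.5 0 0 0;0 0.3 0 -0.5 0;0 0 0 -1 0;0 0 0 -1 0;0 0 0 -1 0;0 0 0 -1 0;0 0 1 -1 0;0 0 1 0 0;0 0 1 0 0;0 0 1 0 0;0 0 1 0 0;0 0 0 0 0;0 0 0 0 0"
}}

```text
t: 22.88
tcp_pos: [0.71, -0.1517, 0.2022]
tool_rot: [0.784, 0.62, 0.0, 0.001]
force: [-0.9, 0.4, -0.0]
finger_gap: 0.001
gripper_force: 0.0
```

```bash
python3 - <<'E'
from h import *
pose()
s=snap('scene');a=snap('top')
m=(cv2.cvtColor(a['pixels'],cv2.COLOR_RGB2BGR).max(2)<38).astype(np.uint8)
n,l,st,ce=cv2.connectedComponentsWithStats(m[150:290,290:430])
for i in range(1,n):
    if 40<st[i,4]<120:
        p=onz(a,ce[i]+[290,150],.098)[:2]-HUB; print('ball',np.linalg.norm(p).round(4),np.degrees(np.arctan2(p[1],p[0])).round(1))
i=np.hstack([cv2.resize(s['pixels'][130:310,90:330],(400,300),interpolation=cv2.INTER_CUBIC),cv2.resize(a['pixels'][195:270,205:305],(400,300),interpolation=cv2.INTER_CUBIC)])
cv2.imwrite('pics/end.png',cv2.convertScaleAbs(i[...,::-1],alpha=1.4))
E
```

```text
t 22.88 yaw 76.7 z 0.2022 in tool axes from hub mm: x 37.3 y 194.9 F [-0.9  0.4 -0. ] Ftool 0.2 -0.9 torque 0.073 M [-0.02  0.01  0.05] q6 -0.13 gap 0.001
ball 0.1254 -12.3
ball 0.1256 59.6
ball 0.048 95.0
ball 0.126 131.4
ball 0.1261 -156.8
```

View pics/end.png

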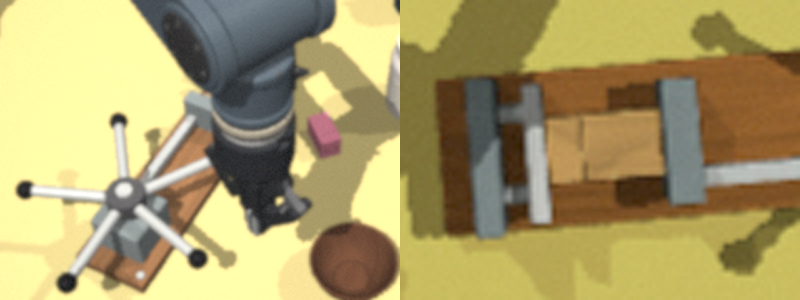

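The joint is closed (line at 585,150), the block is tight and centred between the jaw and the fence, and the arm is clear. I'll hand it in.

```bash
python3 -c "
from station import sign_off
print(sign_off())"
```

```text
the job is handed in; nothing more can be done
None
```

The block lies flat and centred in the clamp with its joint closed, and the jaw presses on it with about 32 N (estimated from the push force on the capstan). The arm did not go near the tub, mug or bowl, and I handed the job in at about 23 s.

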